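# Fit the turning grip, close the valve and back it off two turns

### The arm

A 6-joint arm with a two-finger parallel gripper is mounted at the origin on a cart in front of the work surface, level with it; the furniture and walls round the work are solid. World frame = base frame: x ahead of the robot, y to its left, z up, the work surface at z = 0. Lengths are in mm, angles in rad, forces in N, time in s.
With the tool pointing down it reaches from about 275 to 750 mm from the base axis. Payload 10.2 kg.
Tool frame: the origin (TCP) lies between the finger pads; the fingertips stand 11 mm ahead of it and the grasp point (between the pads) lies 8 mm behind it; z points along the fingers, y is the line along which they close (so a half turn about z gives the same grasp; the last joint's range is limited). The gripper opens to 85 mm and grips with 20 to 120 N. Pads are 22 mm wide; open, the fingers measure 114 mm over their backs; the gripper's body (76 mm by 85 mm) begins 54 mm behind the grasp point. The pads swing forward as they close: fully open they stand 13 mm farther back than shut.
Start: joints at [1.041, 0.313, 1.498, -0, 1.331, -0.223], TCP at [158.568, 500.487, 220.294] pointing down, gripper open.
Joint ranges: [-2.94, 2.94], [-0.97, 2.17], [0.19, 2.56], [-1.23, 4.37], [0.02, 3.11], [-2.88, 2.88]. Speed limits (rad/s): [2.39, 2.39, 3.01, 3.14, 3.14, 3.14].

### API

Orientations are given as a unit quaternion [w, x, y, z].
In Python, from rig import sense, eyes, finish_job gives the robot as it stands.
- The arm moves only by the shell command python3 -m jog 'ROWS' [FORCE]. ROWS is JSON, a list of rows, each a list of 7 numbers: the shift along the tool's x, y, z in m, then the turn, a rotation vector about the tool's x, y, z in rad, then the finger opening in m, from 0 to 0.0854. In form: [[dx, dy, dz, rx, ry, rz, gripper], ...]. A call has 1 to 5 rows; each row shifts and turns the commanded pose from where the row before left it, along the tool's axes as they then stand; what a row does not reach is not made up. A row lasts 1/10 s, in which the tool goes at most 50 mm and 8.59 degrees, less where a joint would pass 70% of its speed; a pose out of reach is approached as far as the arm can. A call is refused whole if a number of a shift passes 0.05 or a number of a turn 0.15, either way. A call with a gripper value outside its range is refused whole. The fingers move at their own pace and stop on an object; FORCE is the grip in N (left out, the last holds). Time passes only in rows, so rows that do not move let the fingers close. It gives the time, the measured TCP pose, the force, the opening and the grip force at its end, in the units of the state.
- sense(): the state, without advancing time (a new reading comes with each control period).
- eyes.capture(name): name is "scene" or "side" or "wrist"; returns the picture (384x512x3 uint8, red, green, blue); there is no depth.
- eyes.calibration(name): a dict with "fx", "fy", "cx", "cy" (pixels), "cam_to_world" (4x4, takes a point from camera to world coordinates); the wrist camera has in their place "mount" (4x4, takes a point from camera to tool coordinates, whose origin is the TCP and whose axes are the flange's). Camera axes: x right, y down, z forward; pixel columns grow to the right and rows downward; lengths in mm; the calibration is good to about 2 mm. The wrist camera is an equidistant fisheye: a pixel r from the principal point sees the ray r / f radians off the axis. A picture is of the moment at which its call begins: read the wrist's pose just before it. calibration takes no time and is no camera call.
- finish_job(): hands the job in; it is judged then, once.
The state is a dict: "time_s": time; "joints": joint angles; "dq": joint speeds; "tau": joint torques, N m; "eef_pos": TCP position; "ee_rot": TCP orientation; "force": force on the tool from outside, world axes, zero at the start; "wrist_torque": the same for the moment, N m; "grip_width": opening from 0.0 (shut) to 1.0 (fully open); "grip_force": force on a finger pad.
Only numpy, scipy, OpenCV 4.12 (cv2) and the standard library are available. Lean on these libraries where they do the work, as an engineer would, in place of code of your own. Each camera call takes 0.05 s, during which the arm holds its last target. There are 200 camera calls.

### The job

Lift the tubular turning grip out of the bin, leaving the bearing in there, and slip it all the way down over the crank pin of the valve's handwheel. Cranking by that grip, close the valve clockwise right up to its stop, then back it off (counterclockwise) exactly two full turns from the stop, and finish while still holding the grip on its pin, with the wheel standing still; do not let go at the end. Leave the oil filter and the spanner where they lie.

Things in the scene. Friction and masses are not known exactly. Their poses are not given: they have to be found in the camera images.
- valve_body: Brass globe valve bolted on an aluminium plate (96 x 120 x 8 mm) fixed to the bench, pipe ends along its y (140 mm overall), stem upright, 88 mm high to the wheel. Origin: centre of the plate's underside, z up.
- wheel (a joint): Angle of the handwheel in rad: 0 = closed at the hard stop, grows as the valve is opened, counterclockwise seen from above (so closing is clockwise); it goes on counting over whole turns, two turns = 12.57, open end of travel at 22. At the start it is open by less than one turn. At 0 the crank pin points along the valve body's +x. Friction about 0.12 N m (2 to 3 N at the pin), and it stays where it is left; beyond 0 it is blocked hard.
- wheel_hub (a point): Point on the vertical axis of the dark steel handwheel, 104 mm above the bench, level with pin_foot. The wheel is 112 mm across, its rim 12 mm thick with its top 102 mm above the bench, three spokes; the hub nut reaches up to 107 mm.
- pin_foot (a point): Foot of the crank pin: the middle of the top of its boss (24 mm across) on the wheel's rim, 50 mm from the wheel's axis, 104 mm above the bench. From here the steel pin stands 44 mm straight up; it is 11 mm thick, tapering to 5 mm over its top 8 mm. It goes round with the wheel.
- grip: Loose plain aluminium tube standing upright in the bin: 28 mm outside, 75 mm long, with a 16 mm bore right through, about 80 g. Origin: centre of its lower end, z along the tube. It turns freely on the pin (2.5 mm play all round); fully fitted, its lower end rests on the boss, its origin at pin_foot, and its top is 179 mm above the bench.
- bin: Open grey steel bin fixed to the bench, 130 mm (its x) x 180 mm (its y) x 34 mm high, walls and floor 4 mm. Origin: centre of its underside. The grip stands in the -y half, the bearing lies in the +y half.
- bearing: Loose ball bearing lying flat in the bin, 52 mm across, 16 mm thick. Origin: centre of its underside. Stays in the bin.
- oil_filter: Loose blue oil filter standing on the bench, 78 mm across, 86 mm high. Origin: centre of its underside. To be left alone.
- spanner: Loose spanner lying on the bench, 34 x 191 x 6 mm, long along its y. Origin: centre of its underside. To be left alone.
Mind the look-alikes: they are no part of the job. What is meant by the bearing is not purple, and is the smaller of those in its own colour.

How it is judged (in metres and radians):
On the way, in this order (a step that is already met when the one before it is completed fails the run):
1. the grip is fitted down over the crank pin (horizontal distance between grip and pin_foot below 0.007 m and z of grip in the frame of pin_foot below 0.012 m and angle between grip's own z axis and vertical below 0.2 rad), for 0.1 s.
2. the valve is closed to its stop, with the grip held on the pin (all of step 1 and contact force between the fingers and grip above 1.5 N and value of joint wheel below 0.07 rad), for 0.1 s.
3. the valve is being backed off by the grip held on the pin (all of step 1 and contact force between the fingers and grip above 1.5 N and value of joint wheel between 3 and 10 rad), for 0.1 s.
At the end, for the whole second after the job is handed in: Wheel still, 12.57 rad (within 0.26) open from its stop; grip over the pin (axis within 7 mm, lower end within 12 mm of the boss, upright within 0.2 rad), held by the fingers with over 1.5 N; bearing in the bin; oil filter and spanner within 30 mm of where they lay (all of step 1 and contact force between the fingers and grip above 1.5 N and value of joint wheel between 12.306 and 12.826 rad and velocity of joint wheel between -0.06 and 0.06 rad/s and height (world z) of bearing below 0.03 m and horizontal distance between bearing and bin below 0.095 m and distance of each of oil_filter, spanner from where it was at the start of the episode below 0.03 m); the arm keeps its last pose, push and grip.
It fails at once if the bearing is lifted or knocked out of the bin (height (world z) of bearing above 0.05 m or horizontal distance between bearing and bin above 0.11 m).
It fails at once if the oil filter or the spanner is disturbed (distance of any of oil_filter, spanner from where it was at the start of the episode above 0.03 m).
It also fails if it takes over 70 s, if anything falls off the work surface, if the arm or the gripper's body presses on something with over 40 N, if the wrist force passes 120 N, or if a joint passes its speed limit or range.

## Working session

There is one attempt and no reset: what is moved stays moved. The work goes in short steps, Python scripts to look and compute and a shell command to move; the robot and the scene stay as the last step left them, time stands still between calls to the robot, and variables do not carry over. Pictures are saved under pics/ and viewed, at most 10 in all, crops included, and the job is handed in when it is done.

```bash
mkdir -p pics; ls; python3 - <<'E'
from rig import sense, eyes
import cv2
s=sense();print(s['eef_pos'],s['ee_rot'],s['time_s'],s['grip_width'])
for n in("scene","side","wrist"):
    cv2.imwrite(f"pics/{n}0.png",eyes.capture(n)[:,:,::-1]);c=eyes.calibration(n);print(n,c)
E
```

```text
pics
[158.41909686 500.23159538 219.71990331] [-2.45638795e-04  1.52778778e-01  9.88260188e-01 -6.21406929e-04] 0.0 1.0006598206808754
scene {'fx': 431.6983305578545, 'fy': 431.6983305578545, 'cx': 253.4282734507185, 'cy': 195.9749118636123, 'cam_to_world': array([[ 4.35961591e-01, -4.67239667e-01,  7.69171363e-01,
        -5.06851708e+02],
       [-8.99685292e-01, -2.04952877e-01,  3.85435719e-01,
        -5.98017762e+02],
       [-2.24469726e-02, -8.60047331e-01, -5.09720238e-01,
         7.82883140e+02],
       [ 0.00000000e+00,  0.00000000e+00,  0.00000000e+00,
         1.00000000e+00]])}
side {'fx': 395.4708302016198, 'fy': 395.4708302016198, 'cx': 255.00617495856147, 'cy': 188.83156009377342, 'cam_to_world': array([[-9.84123320e-01, -6.94051883e-02,  1.63353027e-01,
         3.63129912e+02],
       [-1.76726721e-01,  4.68234463e-01, -8.65750630e-01,
         8.97225656e+02],
       [-1.63999316e-02, -8.80874229e-01, -4.73066206e-01,
         6.09665426e+02],
       [ 0.00000000e+00,  0.00000000e+00,  0.00000000e+00,
         1.00000000e+00]])}
wrist {'fx': 297.3186396354542, 'fy': 297.3186396354542, 'cx': 257.74242685802295, 'cy': 194.3594145775025, 'mount': array([[ 6.75879993e-05, -9.59293131e-01, -2.82412261e-01,
         7.23021871e+01],
       [ 9.99999772e-01,  2.54464555e-04, -6.25037014e-04,
        -3.51558433e-02],
       [ 6.71457624e-04, -2.82412154e-01,  9.59292929e-01,
        -1.54227717e+02],
       [ 0.00000000e+00,  0.00000000e+00,  0.00000000e+00,
         1.00000000e+00]])}
```

View pics/scene0.png

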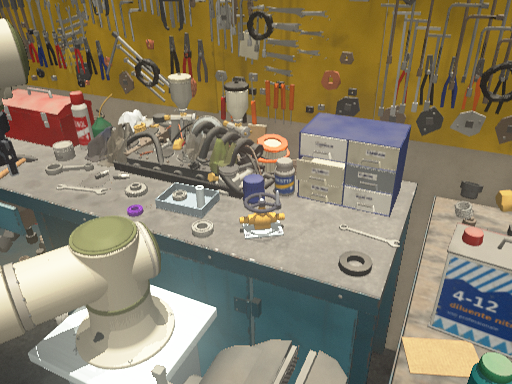

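View pics/side0.png

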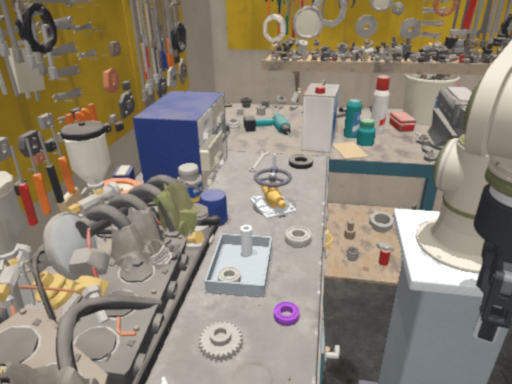

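View pics/wrist0.png

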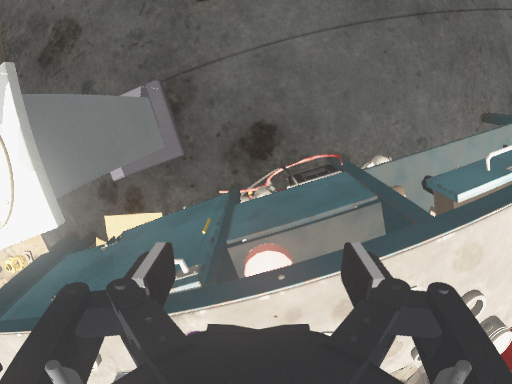

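Scene: bin at about (187,200), grip (200,195), valve (263,220), filter (254,187). Side: bin (240,265), grip (246,240), wheel (272,178). I'll enlarge both to get exact pixels.

```bash
python3 - <<'E'
import cv2,numpy as np
a=cv2.imread('pics/side0.png')[140:300,195:325];b=cv2.imread('pics/scene0.png')[165:245,150:300]
a=cv2.resize(a,None,fx=3,fy=3,interpolation=2)  # 390x480
b=cv2.resize(b,None,fx=2.7,fy=2.7,interpolation=2) #405x216
a=cv2.resize(cv2.imread('pics/side0.png')[140:300,195:325],None,fx=3,fy=3,interpolation=2)
o=np.zeros((480,800,3),np.uint8);o[:480,:390]=a;o[:216,395:800]=b
cv2.imwrite('pics/z.png',o)
E
```

```text
(no output)
```

View pics/z.png

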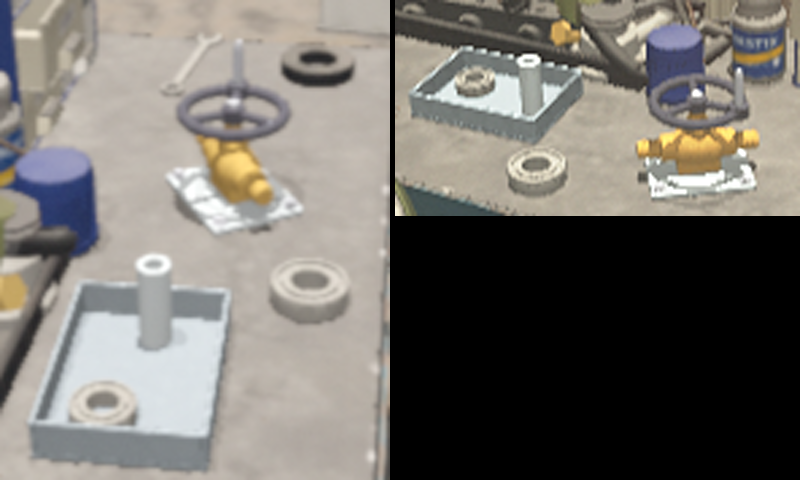

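The picture (3x side on the left, 2.7x scene on the right) shows the grip top at side (246.3,227.7) and scene (200,187.6). The pin tip is at side (274,154) and scene (277.4,190.9). The hub nut is at side (272.3,173.5) and scene (261.9,200.2).

```bash
cat > h.py <<'E'
from rig import sense, eyes
import numpy as np, cv2
from scipy.spatial.transform import Rotation as R
def ray(n,u,v,s=None):
    c=eyes.calibration(n);x,y=(u-c['cx'])/c['fx'],(v-c['cy'])/c['fy']
    if n=='wrist':
        r=np.hypot(x,y);d=np.array([x/r*np.sin(r),y/r*np.sin(r),np.cos(r)]);M=tool(s)@c['mount']
    else: d=np.array([x,y,1]);M=c['cam_to_world']
    return M[:3,3],M[:3,:3]@d
def at(n,u,v,z,s=None):
    o,d=ray(n,u,v,s);return (o+d*(z-o[2])/d[2])[:2]
def tool(s):
    M=np.eye(4);M[:3,:3]=R.from_quat(np.roll(s['ee_rot'],-1)).as_matrix();M[:3,3]=s['eef_pos'];return M
def proj(n,p,s):
    c=eyes.calibration(n);M=tool(s)@c['mount'] if n=='wrist' else c['cam_to_world']
    q=M[:3,:3].T@(np.array(p)-M[:3,3])
    if n=='wrist':
        r=np.hypot(q[0],q[1]);t=np.arctan2(r,q[2]);return c['cx']+c['fx']*t*q[0]/r,c['cy']+c['fy']*t*q[1]/r
    return c['cx']+c['fx']*q[0]/q[2],c['cy']+c['fy']*q[1]/q[2]
def rel(s,p): # tool-frame vector to world point
    return tool(s)[:3,:3].T@(np.array(p)-s['eef_pos'])
E
python3 - <<'E'
from h import *
for k,a,b,z in [('grip',(246.3,227.7),(200,187.6),79),('pin',(274,154.3),(277.4,191),148),('hub',(272.3,173.8),(261.9,200),107),('bearing',(229.3,274),(179,194.5),20)]:
    print(k,at('side',*a,z),at('scene',*b,z))
for q in [(82,285),(230,290),(208,437),(33,427)]: print('bin',at('side',q[0]/3+195,q[1]/3+140,34))
for q in [(410,86),(542,122),(582,71),(466,47)]: print('bin',at('scene',(q[0]-395)/2.7+150,q[1]/2.7+165,34))
for q in [(168,177),(215,231),(301,207)]: print('plate',at('side',q[0]/3+195,q[1]/3+140,8))
for q in [(650,193),(755,186)]: print('plate',at('scene',(q[0]-395)/2.7+150,q[1]/2.7+165,8))
print(R.from_quat(np.roll(sense()['ee_rot'],-1)).as_matrix().round(3))
E
```

```text
grip [532.2092915  123.12791938] [533.02755478 120.9438831 ]
pin [ 505.19556379 -167.12415858] [ 505.25579066 -169.94471893]
hub [ 503.5007316  -120.28891101] [ 501.88704615 -120.79949891]
bearing [552.38410052 225.82623699] [548.33302953 223.0202019 ]
bin [600.14667643  99.18860271]
bin [475.72099313  87.1951389 ]
bin [465.99957067 266.32581441]
bin [591.00159303 275.92978566]
bin [483.09923326 273.04295331]
bin [478.15724328  74.35384361]
bin [604.1495469   91.15658701]
bin [597.60912168 266.55028687]
plate [ 571.4004975  -137.12429891]
plate [508.29513514 -42.48779306]
plate [431.97271996 -98.35955167]
plate [433.92955077 -92.42750798]
plate [ 494.53382834 -195.11673074]
[[-0.953  0.302 -0.001]
 [ 0.302  0.953 -0.001]
 [ 0.    -0.001 -1.   ]]
```

```bash
python3 -m jog '[[0,0,0,0,0,-0.1023,0.085],[0,0,0,0,0,-0.1023,0.085],[0,0,0,0,0,-0.1023,0.085]]' 60
for i in 1; do python3 -m jog '[[-0.025,-0.025,0,0,0,0,0.085],[-0.025,-0.025,0,0,0,0,0.085],[-0.025,-0.025,0,0,0,0,0.085],[-0.025,-0.025,0,0,0,0,0.085],[-0.025,-0.025,0,0,0,0,0.085]]'
python3 -m jog '[[-0.025,-0.025,0,0,0,0,0.085],[-0.025,-0.025,0,0,0,0,0.085],[-0.025,-0.025,0,0,0,0,0.085],[-0.025,-0.025,0,0,0,0,0.085],[-0.025,-0.025,0,0,0,0,0.085]]'
python3 -m jog '[[-0.025,-0.025,0,0,0,0,0.085],[-0.025,-0.025,0,0,0,0,0.085],[-0.025,-0.025,0,0,0,0,0.085],[-0.025,-0.025,0,0,0,0,0.085],[0,0,0,0,0,0,0.085]]'; done
python3 - <<'E'
from h import *
s=sense();im=eyes.capture('wrist')[:,:,::-1].copy()
print(s['eef_pos'],s['joints'],s['force'],proj('wrist',(532.5,122,79),s))
u,v=map(int,proj('wrist',(532.5,122,79),s))
cv2.imwrite('pics/w1.png',cv2.resize(im[max(v-75,0):v+75,u-100:u+100],None,fx=4,fy=4,interpolation=2)); print(u-100,max(v-75,0))
print(R.from_quat(np.roll(s['ee_rot'],-1)).as_matrix().round(3))
E
```

```text
time_s: 0.45
eef_pos: [158.5, 500.4, 220.0]
ee_rot: [-0.0, -0.002, 1.0, -0.0]
force: [0.2, 1.3, 0.0]
grip_width: 1.0
grip_force: 0.0
time_s: 0.95
eef_pos: [284.3, 374.3, 220.2]
ee_rot: [-0.0, -0.0, 1.0, -0.0]
force: [0.1, 0.4, 0.0]
grip_width: 0.995
grip_force: 0.0
time_s: 1.45
eef_pos: [409.4, 249.3, 220.2]
ee_rot: [-0.0, -0.0, 1.0, -0.0]
force: [1.0, 0.5, -0.9]
grip_width: 0.994
grip_force: 0.0
time_s: 1.95
eef_pos: [510.6, 147.8, 219.5]
ee_rot: [-0.0, 0.002, 1.0, -0.0]
force: [0.0, 0.8, 0.5]
grip_width: 0.999
grip_force: 0.0
[510.57764992 147.77267094 219.54892996] [ 6.14638576e-02  3.28204912e-01  1.47875889e+00 -6.51453380e-04
  1.33510732e+00 -1.50556828e+00] [0.03851413 0.84234587 0.49146121] (np.float64(233.26665800900906), np.float64(201.38563301376098))
133 126
[[-1.     0.004 -0.   ]
 [ 0.004  1.    -0.001]
 [ 0.    -0.001 -1.   ]]
```

View pics/w1.png

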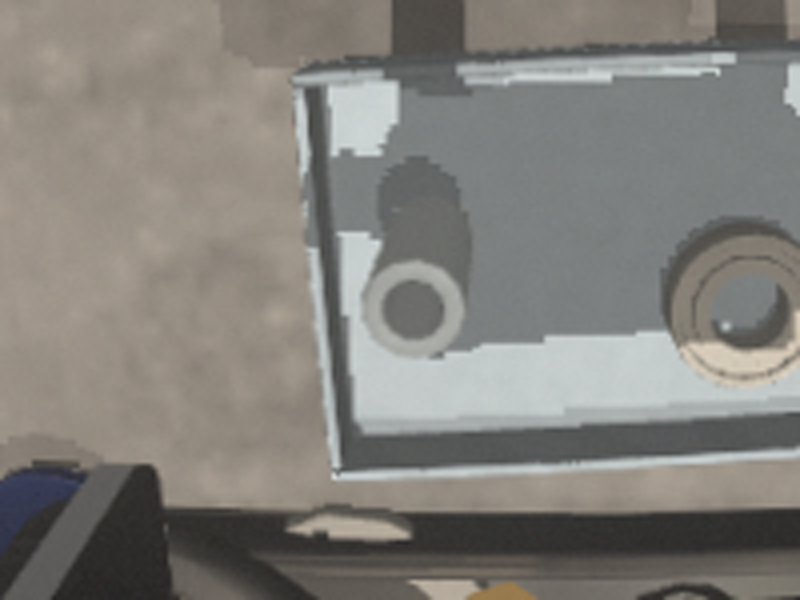

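The grip's top ring is centred at crop (415,308), which is wrist pixel (236.8,203.0). The bearing is well clear at crop (750,300).

```bash
python3 - <<'E'
from h import *
s=sense();p=at('wrist',236.75,203,79,s);print(p,rel(s,[*p,52]))
E
```

```text
[532.94306828 127.19940181] [-23.89428086 -21.99344835 167.62927242]
```

```bash

python3 -m jog '[[-0.022,-0.023,0.02,0,0,0,0.085],[0,0,0.03,0,0,0,0.085],[0,0,0.03,0,0,0,0.085],[0,0,0.03,0,0,0,0.085],[0,0,0.03,0,0,0,0.085]]'
python3 -m jog '[[0,0,0.02,0,0,0,0.085],[0,0,0.008,0,0,0,0.085],[0,0,0,0,0,0,0.02],[0,0,0,0,0,0,0.02],[0,0,0,0,0,0,0.02]]' 30
python3 -m jog '[[0,0,0,0,0,0,0.02],[0,0,0,0,0,0,0.02],[0,0,0,0,0,0,0.02],[0,0,0,0,0,0,0.02],[0,0,0,0,0,0,0.02]]' 60
python3 -m jog '[[0,0,0,0,0,0,0.02],[0,0,0,0,0,0,0.02]]' 60
```

```text
time_s: 2.5
eef_pos: [529.8, 128.4, 79.2]
ee_rot: [-0.0, -0.001, 1.0, 0.0]
force: [1.1, -0.9, -0.6]
grip_width: 0.995
grip_force: 0.0
time_s: 3.0
eef_pos: [531.2, 127.7, 53.5]
ee_rot: [0.001, -0.0, 1.0, 0.0]
force: [0.1, 0.7, -0.4]
grip_width: 0.513
grip_force: 0.0
time_s: 3.5
eef_pos: [531.3, 127.5, 53.4]
ee_rot: [0.001, -0.0, 1.0, -0.0]
force: [-0.5, -0.1, 6.0]
grip_width: 0.295
grip_force: 58.7
time_s: 3.7
eef_pos: [531.3, 127.5, 53.4]
ee_rot: [0.001, -0.0, 1.0, -0.0]
force: [-1.2, -0.1, 6.0]
grip_width: 0.294
grip_force: 58.7
```

```bash

python3 -m jog '[[0,0,-0.02,0,0,0,0.02],[0,0,-0.03,0,0,0,0.02],[0,0,-0.04,0,0,0,0.02],[0,0,-0.04,0,0,0,0.02],[0,0,-0.04,0,0,0,0.02]]'
python3 -m jog '[[0,-0.02,-0.01,0,0,0,0.02],[0,-0.03,0,0,0,0,0.02],[0,-0.03,0,0,0,0,0.02],[0.005,-0.03,0,0,0,0,0.02],[0.005,-0.03,0,0,0,0,0.02]]'
python3 -m jog '[[0.005,-0.03,0,0,0,0,0.02],[0.005,-0.03,0,0,0,0,0.02],[0.005,-0.02,0,0,0,0,0.02],[0,-0.01,0,0,0,0,0.02],[0,0,0,0,0,0,0.02]]'
python3 -m jog '[[0,0,0,0,0,0,0.02],[0,0,0,0,0,0,0.02]]'
python3 - <<'E'
from h import *
s=sense();im=eyes.capture('wrist')[:,:,::-1].copy()
cv2.imwrite('pics/w2_full.png',im)
print(s['eef_pos'],s['joints'],proj('wrist',(505,-168.5,148),s),proj('wrist',s['eef_pos']+[0,0,-49],s))
cv2.imwrite('pics/w2.png',cv2.resize(im[100:384,80:430],None,fx=2.1,fy=2.1,interpolation=2))
E
```

```text
time_s: 4.2
eef_pos: [530.2, 127.5, 224.1]
ee_rot: [0.0, -0.0, 1.0, 0.0]
force: [1.0, -0.1, -0.7]
grip_width: 0.296
grip_force: 59.1
time_s: 4.7
eef_pos: [520.2, -13.6, 232.4]
ee_rot: [-0.0, -0.0, 1.0, 0.0]
force: [0.6, -0.7, -1.4]
grip_width: 0.294
grip_force: 59.1
time_s: 5.2
eef_pos: [505.7, -103.1, 232.3]
ee_rot: [0.0, 0.001, 1.0, 0.0]
force: [-0.3, 1.0, -0.9]
grip_width: 0.292
grip_force: 59.1
time_s: 5.4
eef_pos: [505.8, -101.5, 232.3]
ee_rot: [-0.0, -0.001, 1.0, 0.0]
force: [-0.5, 0.1, -0.8]
grip_width: 0.29
grip_force: 59.1
[ 505.7991803  -101.51165105  232.30464838] [-4.25558453e-01  2.83949580e-01  1.50477573e+00  1.96764053e-04
  1.35298128e+00 -1.99769320e+00] (np.float64(179.62390648823947), np.float64(195.7289685248896)) (np.float64(257.74434437336794), np.float64(210.90546816319852))
```

View pics/w2.png

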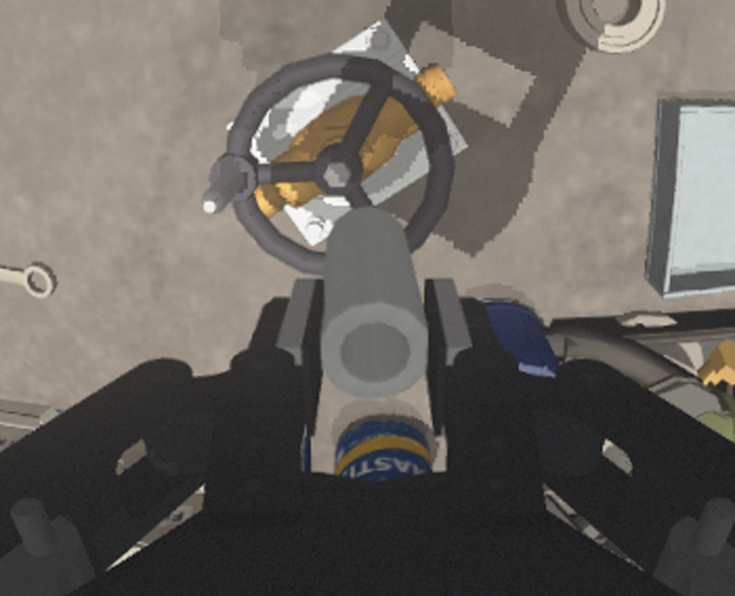

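The grip's top ring is at wrist pixel (258.6,266.7), with its bottom edge at about (255.7,198.6). The pin tip is at (179.5,198.1), the hub nut at (240,182.5), and the pin boss at (190,184).

```bash
python3 - <<'E'
from h import *
s=sense();e=s['eef_pos']
print('top',at('wrist',258.6,266.7,e[2]+25.6,s)-e[:2],'botedge',at('wrist',255.7,198.6,e[2]-49.4,s)-e[:2])
print('pin',at('wrist',179.5,198.1,148,s),'hub',at('wrist',240.5,182.4,107,s),'tip/ boss',at('wrist',190.5,184,104,s))
E
```

```text
top [2.97300726 0.45513348] botedge [-9.2158072  -1.48342813]
pin [ 507.13162762 -168.83300165] hub [ 503.66780324 -118.33096212] tip/ boss [ 505.94891348 -168.70083589]
```

```bash

python3 -m jog '[[0.0026,-0.02,0,0,0,0,0.02],[0,-0.027,0,0,0,0,0.02],[0,-0.02,0,0,0,0,0.02],[0,0,0.01,0,0,0,0.02],[0,0,0.01,0,0,0,0.02]]'
python3 -m jog '[[0,0,0.008,0,0,0,0.02],[0,0,0,0,0,0,0.02],[0,0,0,0,0,0,0.02]]'
python3 - <<'E'
from h import *
a=eyes.capture('side')[:,:,::-1];b=eyes.capture('scene')[:,:,::-1]
a=cv2.resize(a[110:220,225:325],None,fx=4,fy=4,interpolation=2);b=cv2.resize(b[140:250,225:325],None,fx=4,fy=4,interpolation=2)
cv2.imwrite('pics/fit.png',np.hstack([a,b]))
s=sense();e=s['eef_pos'];print(e)
E
```

```text
time_s: 5.95
eef_pos: [503.1, -168.8, 211.5]
ee_rot: [-0.0, -0.0, 1.0, 0.0]
force: [0.8, -0.1, -0.3]
grip_width: 0.291
grip_force: 59.1
time_s: 6.25
eef_pos: [503.1, -168.9, 204.3]
ee_rot: [-0.0, -0.0, 1.0, 0.0]
force: [0.1, -0.3, -1.2]
grip_width: 0.292
grip_force: 59.1
[ 503.26992114 -169.23407055  204.73439836]
```

View pics/fit.png

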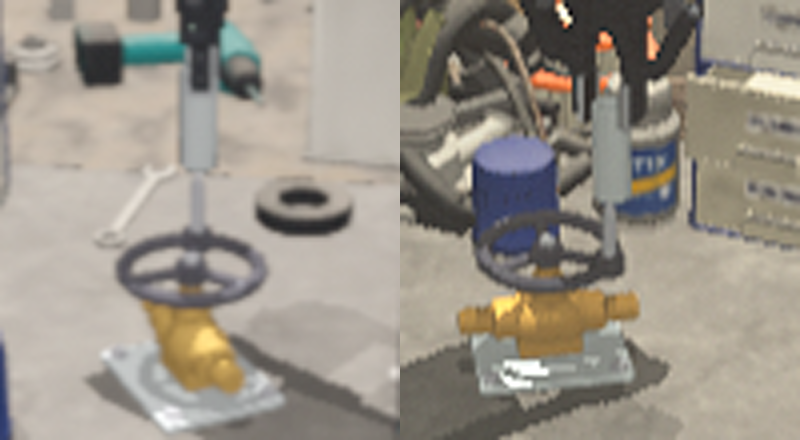

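Side view: grip and pin are aligned, both at x≈198. Scene view: the grip is about 1 px (~1.5 mm) too far in -y (612 against 609). I'll correct that and descend.

```bash

python3 -m jog '[[0,0.0015,0.004,0,0,0,0.02],[0,0,0.006,0,0,0,0.02],[0,0,0.006,0,0,0,0.02],[0,0,0,0,0,0,0.02]]'
python3 -m jog '[[0,0,0.006,0,0,0,0.02],[0,0,0.006,0,0,0,0.02],[0,0,0,0,0,0,0.02]]'
```

```text
time_s: 6.75
eef_pos: [502.6, -167.7, 187.2]
ee_rot: [-0.001, -0.0, 1.0, 0.0]
force: [-0.4, 0.3, -0.0]
grip_width: 0.292
grip_force: 59.1
time_s: 7.05
eef_pos: [502.7, -167.8, 175.3]
ee_rot: [-0.001, -0.0, 1.0, 0.0]
force: [-0.2, 0.0, -1.4]
grip_width: 0.297
grip_force: 59.1
```

```bash

python3 -m jog '[[0,0,0.006,0,0,0,0.02],[0,0,0.006,0,0,0,0.02],[0,0,0.005,0,0,0,0.02],[0,0,0.002,0,0,0,0.02],[0,0,0,0,0,0,0.02]]'
```

```text
time_s: 7.55
eef_pos: [502.9, -167.9, 157.0]
ee_rot: [-0.0, -0.0, 1.0, 0.0]
force: [0.0, 0.7, -1.1]
grip_width: 0.294
grip_force: 59.1
```

```bash

python3 -m jog '[[0,0,0.002,0,0,0,0.02],[0,0,0,0,0,0,0.02]]'
python3 - <<'E'
import numpy as np
a=np.radians(-87-15*np.arange(25));P=50*np.c_[np.cos(a),np.sin(a)];d=np.diff(P,axis=0)
for i,r in enumerate(d): print(-87-15*(i+1),(P[i+1]+[500.3,-118]).round(1),f"[{-r[0]/1000:.4f},{r[1]/1000:.4f}]")
E
```

```text
time_s: 7.75
eef_pos: [503.0, -168.0, 155.2]
ee_rot: [-0.0, -0.0, 1.0, 0.0]
force: [-0.6, 0.4, -0.8]
grip_width: 0.295
grip_force: 59.1
-102 [ 489.9 -166.9] [0.0130,0.0010]
-117 [ 477.6 -162.6] [0.0123,0.0044]
-132 [ 466.8 -155.2] [0.0108,0.0074]
-147 [ 458.4 -145.2] [0.0085,0.0099]
-162 [ 452.7 -133.5] [0.0056,0.0118]
-177 [ 450.4 -120.6] [0.0024,0.0128]
-192 [ 451.4 -107.6] [-0.0010,0.0130]
-207 [455.7 -95.3] [-0.0044,0.0123]
-222 [463.1 -84.5] [-0.0074,0.0108]
-237 [473.1 -76.1] [-0.0099,0.0085]
-252 [484.8 -70.4] [-0.0118,0.0056]
-267 [497.7 -68.1] [-0.0128,0.0024]
-282 [510.7 -69.1] [-0.0130,-0.0010]
-297 [523.  -73.4] [-0.0123,-0.0044]
-312 [533.8 -80.8] [-0.0108,-0.0074]
-327 [542.2 -90.8] [-0.0085,-0.0099]
-342 [ 547.9 -102.5] [-0.0056,-0.0118]
-357 [ 550.2 -115.4] [-0.0024,-0.0128]
-372 [ 549.2 -128.4] [0.0010,-0.0130]
-387 [ 544.9 -140.7] [0.0044,-0.0123]
-402 [ 537.5 -151.5] [0.0074,-0.0108]
-417 [ 527.5 -159.9] [0.0099,-0.0085]
-432 [ 515.8 -165.6] [0.0118,-0.0056]
-447 [ 502.9 -167.9] [0.0128,-0.0024]
```

```bash

python3 -m jog '[[0.0065,0.0002,0,0,0,0,0.02],[0.0065,0.0008,0,0,0,0,0.02],[0,0,0,0,0,0,0.02]]'
python3 -m jog '[[0.0123,0.0044,0,0,0,0,0.02],[0.0108,0.0074,0,0,0,0,0.02],[0,0,0,0,0,0,0.02]]'
python3 -m jog '[[0.0043,0.005,0,0,0,0,0.02],[0,0,0,0,0,0,0.02]]'
```

```text
time_s: 8.05
eef_pos: [489.4, -166.9, 155.6]
ee_rot: [0.0, 0.0, 1.0, -0.0]
force: [1.2, 0.1, -0.4]
grip_width: 0.294
grip_force: 59.1
time_s: 8.35
eef_pos: [466.0, -154.6, 155.5]
ee_rot: [-0.0, -0.0, 1.0, 0.0]
force: [-0.1, 0.1, -0.6]
grip_width: 0.293
grip_force: 59.2
time_s: 8.55
eef_pos: [462.5, -150.0, 155.4]
ee_rot: [-0.0, -0.0, 1.0, -0.0]
force: [0.7, 0.3, -0.8]
grip_width: 0.296
grip_force: 59.3
```

```bash

python3 -m jog '[[0.0042,0.0049,0,0,0,0,0.02],[0,0,0,0,0,0,0.02]]'
python3 -m jog '[[0.0028,0.0059,0,0,0,0,0.02],[0,0,0,0,0,0,0.02]]'
python3 -c "
from h import *
im=eyes.capture('wrist')[:,:,::-1];cv2.imwrite('pics/w3.png',cv2.resize(im[100:300,150:400],None,fx=2.4,fy=2.4))"
```

```text
time_s: 8.75
eef_pos: [458.1, -144.9, 155.3]
ee_rot: [-0.0, -0.0, 1.0, 0.0]
force: [0.6, -1.5, -1.1]
grip_width: 0.294
grip_force: 59.3
time_s: 8.95
eef_pos: [455.3, -138.7, 155.2]
ee_rot: [-0.0, -0.0, 1.0, 0.0]
force: [0.1, -0.7, -0.4]
grip_width: 0.294
grip_force: 59.3
```

View pics/w3.png

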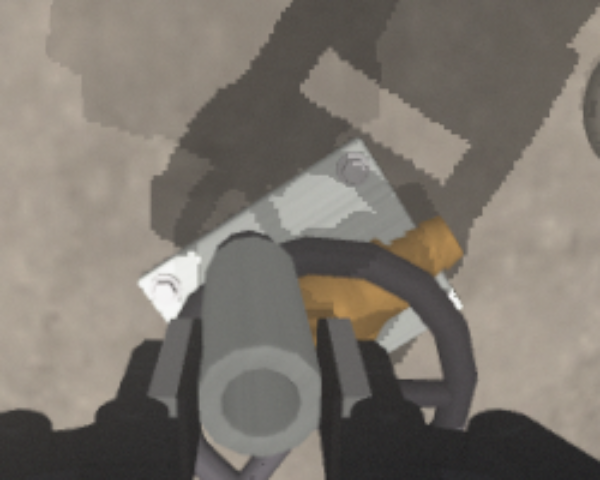

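The grip is on the pin (boss edge at crop (245,235)) and the wheel has followed. I'll carry on.

```bash

python3 -m jog '[[0.0028,0.0059,0,0,0,0,0.02],[0,0,0,0,0,0,0.02]]'
python3 -m jog '[[0.0024,0.0128,0,0,0,0,0.02],[0,0,0,0,0,0,0.02]]' | egrep 'eef|force:'
```

```text
time_s: 9.2
eef_pos: [452.5, -132.8, 155.3]
ee_rot: [-0.0, -0.0, 1.0, 0.0]
force: [0.5, 0.4, -0.1]
grip_width: 0.291
grip_force: 59.3
eef_pos: [450.0, -119.5, 155.2]
force: [-0.3, -0.4, -1.3]
grip_force: 59.4
```

Not at the stop, so it must be near -326°. Continuing towards it.

```bash

python3 -m jog '[[-0.0010,0.0130,0,0,0,0,0.02],[-0.0044,0.0123,0,0,0,0,0.02],[-0.0074,0.0108,0,0,0,0,0.02],[0,0,0,0,0,0,0.02]]' | egrep 'eef|force:'
python3 -m jog '[[-0.0099,0.0085,0,0,0,0,0.02],[-0.0118,0.0056,0,0,0,0,0.02],[-0.0128,0.0024,0,0,0,0,0.02],[0,0,0,0,0,0,0.02]]' | egrep 'eef|force:'
python3 -m jog '[[-0.0130,-0.0010,0,0,0,0,0.02],[-0.0123,-0.0044,0,0,0,0,0.02],[0,0,0,0,0,0,0.02]]' | egrep 'eef|force:'
python3 -m jog '[[-0.0108,-0.0074,0,0,0,0,0.02],[0,0,0,0,0,0,0.02]]' | egrep 'eef|force:'
```

```text
eef_pos: [464.1, -83.1, 155.2]
force: [0.1, -0.4, -0.2]
grip_force: 59.6
eef_pos: [498.8, -67.5, 155.0]
force: [-0.2, -0.4, 0.1]
grip_force: 59.6
eef_pos: [523.6, -73.5, 155.0]
force: [0.7, -0.7, -1.5]
grip_force: 59.6
eef_pos: [533.9, -81.1, 155.1]
force: [-0.4, 0.9, 0.0]
grip_force: 59.7
```

```bash

python3 -m jog '[[-0.0042,-0.005,0,0,0,0,0.02],[0,0,0,0,0,0,0.02]]' | egrep 'eef|force:'
python3 -m jog '[[-0.0021,-0.0025,0,0,0,0,0.02],[0,0,0,0,0,0,0.02]]' | egrep 'eef|force:'
python3 -m jog '[[-0.0021,-0.0025,0,0,0,0,0.02],[0,0,0,0,0,0,0.02]]' | egrep 'eef|force:'
```

```text
eef_pos: [538.1, -86.0, 155.3]
force: [1.4, 2.3, -1.5]
grip_force: 59.5
eef_pos: [540.2, -88.5, 155.4]
force: [1.6, 3.2, -2.1]
grip_force: 59.5
eef_pos: [542.4, -91.2, 155.3]
force: [0.8, 1.8, -1.2]
grip_force: 59.6
```

```bash

python3 -m jog '[[-0.0016,-0.0027,0,0,0,0,0.02],[0,0,0,0,0,0,0.02]]' | egrep 'eef|force:'
python3 -m jog '[[-0.0014,-0.0029,0,0,0,0,0.02],[0,0,0,0,0,0,0.02]]' | egrep 'eef|force:'
```

```text
eef_pos: [543.6, -92.6, 155.2]
force: [-1.1, 8.8, 0.3]
grip_force: 59.6
eef_pos: [544.4, -94.1, 155.1]
force: [-4.0, 15.5, 2.8]
grip_force: 58.7
```

Stop reached: 15 N tangential at about 34°, as the plate predicts. Now I'll back off the first turn.

```bash

python3 -m jog '[[0,0,0,0,0,0,0.02],[0.003,0.0056,0,0,0,0,0.02],[0,0,0,0,0,0,0.02]]' | egrep 'eef|force:'
python3 -m jog '[[0.0085,0.0099,0,0,0,0,0.02],[0.0108,0.0074,0,0,0,0,0.02],[0.0123,0.0044,0,0,0,0,0.02],[0.0130,0.0010,0,0,0,0,0.02],[0,0,0,0,0,0,0.02]]' | egrep 'eef|force:'
python3 -m jog '[[0.0128,-0.0024,0,0,0,0,0.02],[0.0118,-0.0056,0,0,0,0,0.02],[0.0099,-0.0085,0,0,0,0,0.02],[0.0074,-0.0108,0,0,0,0,0.02],[0,0,0,0,0,0,0.02]]' | egrep 'eef|force:'
python3 -m jog '[[0.0044,-0.0123,0,0,0,0,0.02],[0.0010,-0.0130,0,0,0,0,0.02],[-0.0024,-0.0128,0,0,0,0,0.02],[-0.0056,-0.0118,0,0,0,0,0.02],[0,0,0,0,0,0,0.02]]' | egrep 'eef|force:'
python3 -m jog '[[-0.0085,-0.0099,0,0,0,0,0.02],[-0.0108,-0.0074,0,0,0,0,0.02],[-0.0123,-0.0044,0,0,0,0,0.02],[-0.0130,-0.0010,0,0,0,0,0.02],[0,0,0,0,0,0,0.02]]' | egrep 'eef|force:'
python3 -m jog '[[-0.0128,0.0024,0,0,0,0,0.02],[-0.0118,0.0056,0,0,0,0,0.02],[-0.0099,0.0085,0,0,0,0,0.02],[-0.0074,0.0108,0,0,0,0,0.02],[0,0,0,0,0,0,0.02]]' | egrep 'eef|force:'
python3 -m jog '[[-0.0044,0.0123,0,0,0,0,0.02],[-0.0010,0.0130,0,0,0,0,0.02],[0.0024,0.0128,0,0,0,0,0.02],[0.0056,0.0118,0,0,0,0,0.02],[0,0,0,0,0,0,0.02]]' | egrep 'eef|force:'
python3 -c "
from h import *
s=sense();print(s['time_s'],s['eef_pos'])
a=eyes.capture('side')[:,:,::-1];b=eyes.capture('wrist')[:,:,::-1]
cv2.imwrite('pics/t1.png',np.hstack([cv2.resize(a[110:220,225:325],(400,440),interpolation=2),cv2.resize(b[100:300,160:342],(400,440),interpolation=2)]))"
```

```text
eef_pos: [542.1, -91.1, 155.5]
force: [0.1, -0.3, -0.7]
grip_force: 59.0
eef_pos: [497.1, -68.7, 155.7]
force: [0.1, -0.4, -1.3]
grip_force: 59.4
eef_pos: [455.4, -97.2, 155.4]
force: [-0.1, -0.4, -0.7]
grip_force: 59.6
eef_pos: [459.2, -147.5, 155.3]
force: [-0.1, -0.1, -0.6]
grip_force: 59.8
eef_pos: [503.9, -168.6, 155.1]
force: [-0.6, -0.1, -1.1]
grip_force: 60.0
eef_pos: [545.5, -139.1, 155.3]
force: [-0.5, -0.9, -0.5]
grip_force: 60.0
eef_pos: [541.2, -88.9, 155.3]
force: [0.2, -0.1, -0.6]
grip_force: 60.1
15.0 [541.15821323 -88.86141166 155.33152687]
```

View pics/t1.png

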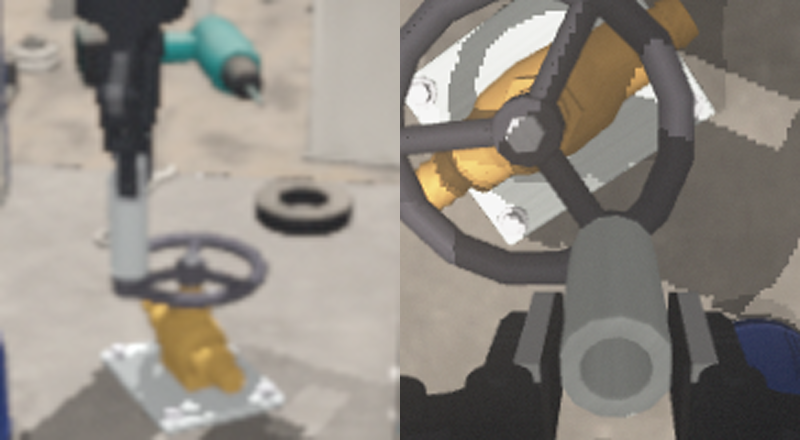

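After one turn the grip is still seated on the boss (side crop (130,285)) and the spoke points at it. Now the second turn, with about 5.5° extra for the play.

```bash

python3 -m jog '[[0.0085,0.0099,0,0,0,0,0.02],[0.0108,0.0074,0,0,0,0,0.02],[0.0123,0.0044,0,0,0,0,0.02],[0.0130,0.0010,0,0,0,0,0.02],[0,0,0,0,0,0,0.02]]' | egrep 'eef|force:'
python3 -m jog '[[0.0128,-0.0024,0,0,0,0,0.02],[0.0118,-0.0056,0,0,0,0,0.02],[0.0099,-0.0085,0,0,0,0,0.02],[0.0074,-0.0108,0,0,0,0,0.02],[0,0,0,0,0,0,0.02]]' | egrep 'eef|force:'
python3 -m jog '[[0.0044,-0.0123,0,0,0,0,0.02],[0.0010,-0.0130,0,0,0,0,0.02],[-0.0024,-0.0128,0,0,0,0,0.02],[-0.0056,-0.0118,0,0,0,0,0.02],[0,0,0,0,0,0,0.02]]' | egrep 'eef|force:'
python3 -m jog '[[-0.0085,-0.0099,0,0,0,0,0.02],[-0.0108,-0.0074,0,0,0,0,0.02],[-0.0123,-0.0044,0,0,0,0,0.02],[-0.0130,-0.0010,0,0,0,0,0.02],[0,0,0,0,0,0,0.02]]' | egrep 'eef|force:'
python3 -m jog '[[-0.0128,0.0024,0,0,0,0,0.02],[-0.0118,0.0056,0,0,0,0,0.02],[-0.0099,0.0085,0,0,0,0,0.02],[-0.0074,0.0108,0,0,0,0,0.02],[0,0,0,0,0,0,0.02]]' | egrep 'eef|force:'
python3 -m jog '[[-0.0044,0.0123,0,0,0,0,0.02],[-0.0010,0.0130,0,0,0,0,0.02],[0.0024,0.0128,0,0,0,0,0.02],[0.0028,0.0061,0,0,0,0,0.02],[0.0028,0.0057,0,0,0,0,0.02]]' | egrep 'eef|force:'
python3 -m jog '[[0.0013,0.002,0,0,0,0,0.02],[0.0013,0.002,0,0,0,0,0.02],[0,0,0,0,0,0,0.02],[0,0,0,0,0,0,0.02],[0,0,0,0,0,0,0.02]]' | egrep 'time|eef|force:'
python3 -c "
from h import *
im=eyes.capture('wrist')[:,:,::-1];cv2.imwrite('pics/end.png',cv2.resize(im[60:300,140:380],(600,600),interpolation=2))"
```

```text
eef_pos: [496.7, -68.1, 155.4]
force: [0.0, -0.3, -0.7]
grip_force: 60.1
eef_pos: [455.2, -97.1, 155.3]
force: [0.4, 0.4, -0.6]
grip_force: 60.2
eef_pos: [459.2, -147.5, 155.3]
force: [0.7, 0.2, -0.9]
grip_force: 60.3
eef_pos: [503.9, -168.6, 155.1]
force: [-0.5, 1.2, 0.3]
grip_force: 60.4
eef_pos: [545.5, -139.1, 155.3]
force: [-0.1, 0.2, -1.1]
grip_force: 60.4
eef_pos: [542.2, -90.2, 155.5]
force: [3.6, -0.9, -0.5]
grip_force: 60.5
time_s: 18.6
eef_pos: [539.4, -87.0, 155.1]
force: [1.2, -0.5, 0.0]
grip_force: 60.6
```

View pics/end.png

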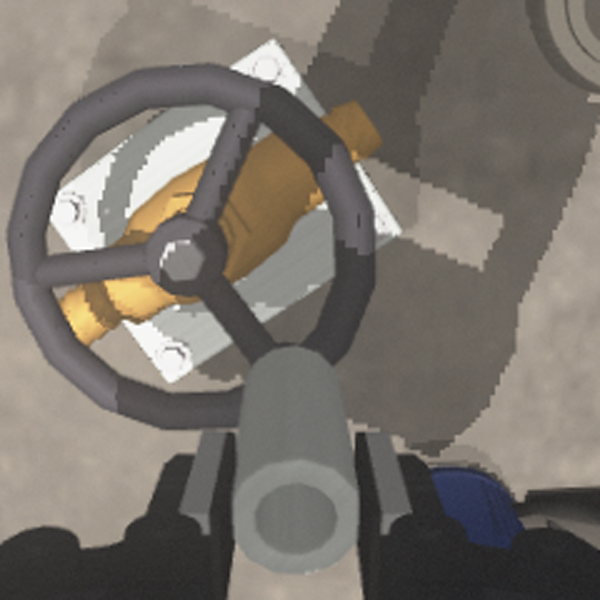

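The grip is seated on the pin at the rim and held. I'll cross-check the wheel angle from spokes and plate: hub at crop (183,258), spoke ends at (40,271) and (247,105), plate corners at (270,40), (400,235), (172,382) and (50,193).

```bash
python3 - <<'E'
from h import *
s=sense();f=lambda u,v,z:at('wrist',u/2.5+140,v/2.5+60,z,s)
ang=lambda d:np.degrees(np.arctan2(d[1],d[0]))
h=f(183,255,107);a=f(35,268,97);b=f(250,100,97);print('hub',h,'spokes',ang(a-h),ang(b-h))
c=[f(*q,8) for q in[(270,40),(400,235),(172,382),(50,193)]]
print('plate x dir',ang(c[1]-c[0]),ang(c[2]-c[3]),[np.linalg.norm(c[i]-c[i-1]).round() for i in range(4)])
print(ang(s['eef_pos'][:2]+[3.5,-.5]-h), s['dq'].round(4) if hasattr(s['dq'],'round') else s['dq'])
E
```

```text
hub [ 503.14235766 -117.89999407] spokes -84.07430145761404 156.64951663943307
plate x dir 33.82583714028885 30.58152438271379 [np.float64(111.0), np.float64(95.0), np.float64(116.0), np.float64(97.0)]
37.46473296221282 [ 0.001  -0.0023  0.0015 -0.0004 -0.0016 -0.0008]
```

```bash
python3 -c "
from rig import finish_job
print(finish_job())"
```

```text
the job is handed in; nothing more can be done
None
```

The job is handed in with no verdict returned: the grip is on the crank pin, the valve was closed to its stop and backed off two turns (camera check puts it within about 4°, inside the 15° tolerance), and the gripper still holds it with the arm still at 18.6 s.

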